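Clamp a reglued chocolate box in the pump clamp

ROBOT

A 7-joint arm with a two-finger parallel gripper is mounted at the origin on a cart in front of the work surface, level with it; the furniture and walls round the work are solid. World frame = base frame: x ahead of the robot, y to its left, z up, the work surface at z = 0. Lengths are in m, angles in degrees, forces in N, time in s.
With the tool pointing down it reaches from about 0.425 to 1.025 m from the base axis. Payload 9.4 kg.
Tool frame: the origin (TCP) lies between the finger pads; the fingertips stand 22 mm ahead of it and the grasp point (between the pads) lies 3 mm ahead of it; z points along the fingers, y is the line along which they close (so a half turn about z gives the same grasp; the last joint's range is limited). The gripper opens to 85 mm and grips with 20 to 120 N. Pads are 22 mm wide; open, the fingers measure 114 mm over their backs; the gripper's body (76 mm by 85 mm) begins 54 mm behind the grasp point. The pads swing forward as they close: fully open they stand 13 mm farther back than shut.
Start: joints at [61.152, 34.337, -0.143, 91.639, 0.103, 54.024, -4.572], TCP at [0.3, -0.66, 0.253] pointing down, gripper open.
Joint ranges: [-147.43, 147.43], [-19.82, 112.94], [-74.19, 73.91], [6.32, 146.72], [-59.91, 239.91], [6.04, 106.73], [-150.56, 150.56]. Speed limits (degrees/s): [127.2, 127.2, 172.46, 172.46, 180, 180, 180].

INTERFACE

Orientations are given as a 3x3 rotation matrix whose columns are the frame's x, y, z axes.
In Python, from workcell import telemetry, cams, bot gives the robot as it stands.
- The arm moves only by the shell command python3 -m crank 'ROWS'. ROWS is JSON, a list of rows, each a list of 7 numbers: the shift along the tool's x, y, z in units of 40 mm (1.0 is 40 mm), then the turn, a rotation vector about the tool's x, y, z in units of 6 degrees (1.0 is 6 degrees), then the opening in per cent of the stroke, from 0 (shut) to 100 (fully open). In form: [[x, y, z, wx, wy, wz, jaw], ...]. A call has 1 to 12 rows; each row shifts and turns the commanded pose from where the row before left it, along the tool's axes as they then stand; what a row does not reach is not made up. A row lasts 1/12 s, in which the tool goes at most 41.7 mm and 7.16 degrees, less where a joint would pass 70% of its speed; a pose out of reach is approached as far as the arm can. A call is refused whole if a number of a shift passes 1 or a number of a turn 1, either way. A call with a gripper value outside its range is refused whole. The fingers move at their own pace and stop on an object; the grip force is fixed at half the most. Time passes only in rows, so rows that do not move let the fingers close. It gives the time, the measured TCP pose, the force, the opening and the grip force at its end, in the units of the state.
- telemetry.get_state(): the state, without advancing time (a new reading comes with each control period).
- cams.snapshot(name): name is "scene" or "top" or "wrist"; returns a dict with "image" (420x560x3 uint8, blue, green, red), "depth" (420x560 float32, m along the optical axis (not along the pixel's ray), 0 where there is no reading), "camera_matrix" (3x3 intrinsics, pixels), "rvec" (rotation vector, rad) and "tvec" (3), from world to camera coordinates, as OpenCV has them. Camera axes: x right, y down, z forward; pixel columns grow to the right and rows downward; lengths in m; the calibration is good to about 2 mm. A picture is of the moment at which its call begins.
- bot.job_done(): hands the job in; it is judged then, once.
The state is a dict: "clock": time; "q": joint angles; "qd": joint speeds; "effort": joint torques, N m; "tool_pos": TCP position; "tcp_rot": TCP orientation; "force": force on the tool from outside, world axes, zero at the start; "wrist_torque": the same for the moment, N m; "width": finger opening in m; "grasp_force": force on a finger pad.
Only numpy, scipy, OpenCV 4.12 (cv2) and the standard library are available. Lean on these libraries where they do the work, as an engineer would, in place of code of your own. Each camera call takes 0.05 s, during which the arm holds its last target. There are 200 camera calls.

TASK

The end wall of the small open wooden chocolate box has been reglued but still stands a few millimetres off on its dowels. Set the box lengthwise on the board of the pump clamp, squarely against the fixed jaw and in line with the rod, and let go of it; then pump the trigger towards the handle, stroke by stroke, until the sprung pad has pushed the wall fully home and is itself pressed in about half-way, never so far that it bottoms and crushes the box. Finish while holding the trigger squeezed, so the glue sets under pressure, and leave the things standing behind alone.

Things in the scene. Friction and masses are not known exactly. Their poses are not given: they have to be found in the camera images.
- box_center (a point): centre of the loose wooden box (half-way up and along it when its wall is home), axes of the box. Open-topped, 64 wide (x) x 120 long (y) x 46 mm high, walls 8 mm, 0.26 to 0.33 kg; grasp it from above across its 64 mm. Its y axis runs along it, the loose end wall being at -y. Starts left of the clamp on the table. Either end may face the pad.
- end_wall (a joint): how far (m) the box's end wall stands off from its seat along the box's -y: 0.005 to 0.009 at the start, 0 = home. It slides on dowels with about 3 N of friction
- clamp: pump clamp screwed to a wooden board 110 x 400 x 14 mm, fixed to the table. Origin: under the board on the line of the rod; z up; y along the rod, towards the fixed jaw. The rod's line is 40 mm above the table, 26 mm above the board. The fixed jaw is 64 mm wide, 70 mm high, its cork face at y = +165 mm looking to -y. The gun (foot, side plates, handle, trigger) lies at y = -35 to -122 mm; behind it the rod's tail with a small pull hook reaches to y = -237 mm
- seat (a point): point on the board's top (14 mm above the table) that lies under the middle of the box when the box is in line and against the fixed jaw; 60 mm from the jaw's face
- push_rod (a joint): advance (m) of the toothed rod with its pad towards the fixed jaw; 0 to 0.016 at the start, at most 0.075. A full stroke of the trigger moves it about 7 mm (the first stroke 5 to 10 mm; the teeth are 3.5 mm apart, so the first part of a stroke, up to 0.15 rad, may be idle); a brake holds it where it is, up to 14 N, when the trigger goes back. It cannot be pumped backwards
- push_pad (a joint): how far (m) the sprung pad is pushed back into the rod's sleeve: 0 free, 0.018 bottomed; spring 0.8 N per mm, so about 7 N half-way. More than 18 N crushes the box
- pad_face (a point): centre of the pad's rubber face, 36 x 36 mm, that looks along the clamp's +y
- trigger (a joint): trigger angle (rad): 0 let go, 0.36 fully squeezed. The trigger stands up in front (+y) of the handle and hinges at 80 mm above the table; squeezing moves its top towards the handle (clamp -y); a spring returns it. At 140 mm above the table it moves 21 mm; there it takes 3 to 4 N empty, about 11 N when the rod moves freely, up to 17 N against the box
- trigger_grip (a point): point on the trigger's middle line 60 mm above its hinge (about 138 mm above the table); the blade is 16 mm wide (clamp x), 9 to 10 mm thick and reaches 78 mm above the hinge. It leans 0.30 rad towards the fixed jaw when let go, 0.06 rad towards the handle when squeezed
- handle_grip (a point): point on the middle line of the fixed handle, 140 mm above the table; 21 mm wide, 12 mm thick, leaning 0.06 rad backwards (its top to clamp -y), top 158 mm above the table. From its back to the trigger's front: 46 mm let go, 25 mm squeezed
- jar: bystander: round lidded jar 64 mm across, 75 mm high, behind the clamp; leave it alone
- price_stand: bystander: small wooden block with a price card, 66 mm wide, 62 mm high, behind the clamp; leave it alone
- dark_pack: bystander: flat dark gift pack 96 x 178 x 44 mm behind the work; leave it alone
Things that resemble listed ones, but are neither listed nor needed, are in the scene too. What is shaped like the part that bears box_center but blue is not meant.

How it is judged (in metres and radians):
On the way, in this order (a step that is already met when the one before it is completed fails the run):
1. the box stands on the clamp's board between pad and fixed jaw, in line with the rod, let go, before the pad presses it (x of box_center in the frame of seat between -0.015 and 0.015 m and y of box_center in the frame of seat between -0.02 and 0.005 m and z of box_center in the frame of seat below 0.026 m and angle between the y axis of box_center and the y axis of seat, either way round below 0.15 rad and contact force between the fingers and gift_box below 0.1 N and value of joint push_pad below 0.0015 m), for 0.2 s.
2. the pad has pushed the end wall home (value of joint end_wall below 0.0015 m and value of joint push_pad above 0.003 m), for 0.1 s.
At the end, for the whole second after the job is handed in: End wall home (1.5 mm); box on the board, against the fixed jaw (3 mm), in line (15 mm, 0.06 rad), no finger on it; pad pressed in 3 to 15 mm of 18, bearing with 2 to 14 N; fingers still holding the trigger squeezed (over 0.05 rad, over 1 N) (all of step 2 and value of joint push_pad below 0.015 m and contact force between push_pad and gift_box between 2 and 14 N and x of box_center in the frame of seat between -0.015 and 0.015 m and y of box_center in the frame of seat between -0.003 and 0.003 m and z of box_center in the frame of seat below 0.026 m and angle between the y axis of box_center and the y axis of seat, either way round below 0.06 rad and value of joint trigger above 0.05 rad and contact force between the fingers and trigger above 1 N and contact force between the fingers and gift_box below 0.1 N); the arm keeps its last pose, push and grip.
It fails at once if the box is crushed: the pad bears on it with more than 18 N (contact force between push_pad and gift_box above 18 N).
It fails at once if the jar, price stand or dark pack is moved by more than 20 mm (distance of any of jar, price_stand, dark_pack from where it was at the start of the episode above 0.02 m).
It also fails if it takes over 64 s, if anything falls off the work surface, if the arm or the gripper's body presses on something with over 40 N, if the wrist force passes 120 N, or if a joint passes its speed limit or range.

## Working session

There is one attempt and no reset: what is moved stays moved. The work goes in short steps, Python scripts to look and compute and a shell command to move; the robot and the scene stay as the last step left them, time stands still between calls to the robot, and variables do not carry over. Pictures are saved under pics/ and viewed, at most 10 in all, crops included, and the job is handed in when it is done.

```bash
mkdir -p pics
cat > h.py <<'E'
import numpy as np, cv2
from workcell import telemetry, cams, bot
def snap(n):
    s=cams.snapshot(n); R,_=cv2.Rodrigues(np.array(s["rvec"],float)); s["R"]=R; s["t"]=np.array(s["tvec"],float).reshape(3); s["K"]=np.array(s["camera_matrix"],float); return s
def cloud(s):
    d=s["depth"]; v,u=np.mgrid[:d.shape[0],:d.shape[1]]; K=s["K"]
    c=np.stack([(u-K[0,2])/K[0,0]*d,(v-K[1,2])/K[1,1]*d,d],-1)
    w=(c-s["t"])@s["R"]; w[d<=0]=np.nan; return w
def ray(s,u,v,z):
    K=s["K"]; r=s["R"].T@np.array([(u-K[0,2])/K[0,0],(v-K[1,2])/K[1,1],1]); o=-s["R"].T@s["t"]
    return o+r*(z-o[2])/r[2]
def st():
    s=telemetry.get_state(); print(s["clock"],np.round(s["tool_pos"],4),np.round(s["tcp_rot"],3).tolist(),s["width"],np.round(s["force"],1),s["grasp_force"])
E
python3 - <<'E'
from h import *
import pickle
st()
a=snap("scene");b=snap("top")
pickle.dump((a,b),open("s0.pkl","wb"))
cv2.imwrite("pics/scene0.png",a["image"]);cv2.imwrite("pics/top0.png",b["image"])
E
```

```text
0.0 [ 0.2999 -0.6596  0.2524] [[0.91, 0.414, -0.001], [0.414, -0.91, 0.001], [-0.0, -0.002, -1.0]] 0.08534498549911515 [ 0.7 -0.4 -0.5] 0.0
```

View pics/scene0.png

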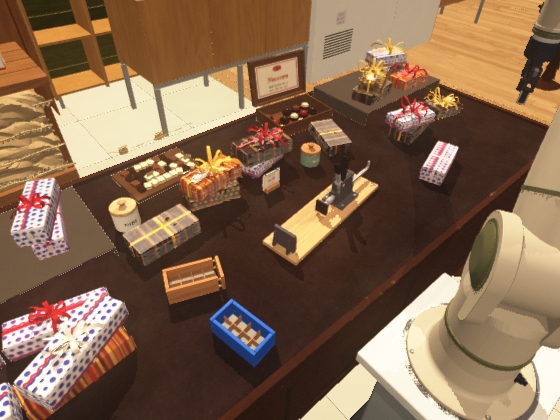

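View pics/top0.png

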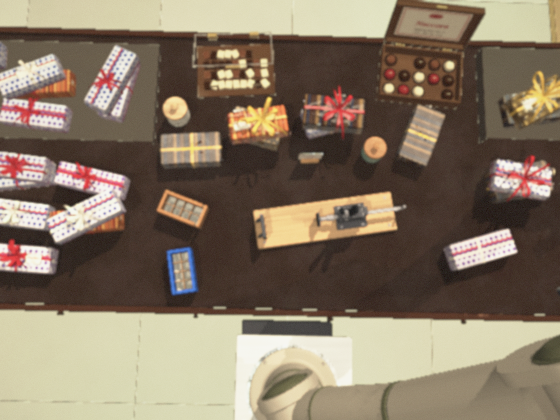

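The wooden box is at top (182,209) / scene (194,281). The blue tray at top (181,271) / scene (243,332) is the decoy, and the brown-striped gifts at the far left aren't boxes. The clamp board spans top (255–397, 195–248), with the fixed jaw at its left end (262,226). Next I'll measure both.

Run:
```python
from h import *
import pickle
a,b=pickle.load(open("s0.pkl","rb"))
W=cloud(b)
def reg(u0,u1,v0,v1):
    return W[v0:v1,u0:u1],b["image"][v0:v1,u0:u1]
for name,r,zr in [("box",(150,215,182,235),(0.035,0.056)),("board",(245,405,185,255),(0.008,0.02)),("jaw",(245,280,200,250),(0.045,0.085)),("gun",(300,410,185,245),(0.03,0.2)),("high",(300,410,180,245),(0.12,0.2)),("tail",(370,412,195,222),(0.025,0.06))]:
    w,im=reg(*r); m=(w[...,2]>zr[0])&(w[...,2]<zr[1])
    p=w[m]; 
    if len(p)<4: print(name,len(p)); continue
    rc=cv2.minAreaRect((p[:,:2]*1000).astype(np.float32))
    print(name,len(p),np.round(p.mean(0),4),rc, np.round(np.nanpercentile(p,[1,99],axis=0),3).tolist())
C=-b["R"].T@b["t"]; print("cam",C, b["K"][0,0])
def up(im,r,f): u0,u1,v0,v1=r; return cv2.resize(im[v0:v1,u0:u1],None,fx=f,fy=f,interpolation=cv2.INTER_CUBIC)
x=up(b["image"],(245,411,185,255),4.8); y=up(b["image"],(150,215,182,235),4.8); z=up(a["image"],(150,235,250,312),4)
cv=np.zeros((600,800,3),np.uint8); cv[:x.shape[0],:min(800,x.shape[1])]=x[:,:800]; cv[340:340+y.shape[0],:y.shape[1]]=y[:254]; cv[340:340+z.shape[0],400:400+z.shape[1]]=z
cv2.imwrite("pics/crop.png",cv)
```

```text
box 403 [0.4952 0.3216 0.0451] ((494.9349365234375, 320.8108215332031), (127.71969604492188, 64.19096374511719), 69.97952270507812) [[0.447, 0.254, 0.036], [0.542, 0.388, 0.054]]
board 4072 [ 0.4737 -0.0745  0.0143] ((475.7733154296875, -84.41891479492188), (198.9617156982422, 454.19775390625), 0.4009591341018677) [[0.399, -0.278, 0.008], [0.554, 0.114, 0.02]]
jaw 132 [0.447  0.093  0.0658] ((447.2712097167969, 96.11253356933594), (63.17224884033203, 22.300230026245117), 9.377410888671875) [[0.417, 0.081, 0.047], [0.479, 0.109, 0.075]]
gun 684 [ 0.4859 -0.1533  0.0774] ((492.05987548828125, -178.3353271484375), (35.08354949951172, 248.1490936279297), 9.24227523803711) [[0.459, -0.296, 0.033], [0.512, -0.056, 0.16]]
high 102 [ 0.4842 -0.1344  0.147 ] ((484.0134582519531, -129.74241638183594), (21.854053497314453, 49.33976364135742), 11.680699348449707) [[0.473, -0.154, 0.121], [0.497, -0.105, 0.161]]
tail 113 [ 0.5041 -0.2508  0.0448] ((504.24530029296875, -250.99371337890625), (9.768983840942383, 93.93765258789062), 8.828804969787598) [[0.493, -0.296, 0.036], [0.513, -0.206, 0.055]]
cam [0.24667334 0.07091755 1.50195316] 527.3624806903371
```

View pics/crop.png

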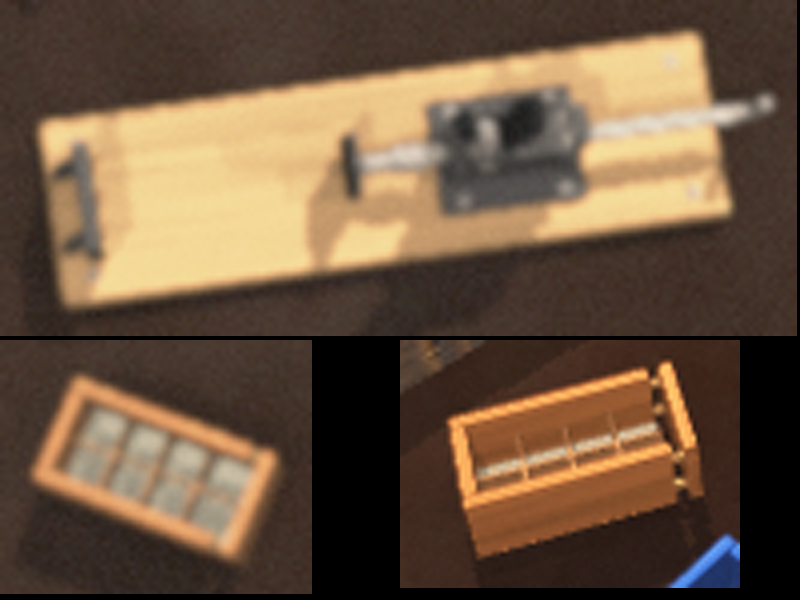

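The choice is confirmed: this is the brown wooden box with its loose wall, gap visible, at the right end (world −y), facing the pad. I'll refine the clamp line from the stored images and start moving.

```bash
cat > clamp.py <<'E'
from h import *
import pickle
a,b=pickle.load(open("s0.pkl","rb"))
hsv=cv2.cvtColor(b["image"],cv2.COLOR_BGR2HSV)
m=np.zeros((420,560),np.uint8); m[185:255,245:405]=cv2.inRange(hsv,(10,60,90),(35,255,255))[185:255,245:405]
c=max(cv2.findContours(m,cv2.RETR_EXTERNAL,cv2.CHAIN_APPROX_NONE)[0],key=cv2.contourArea)
P=np.array([ray(b,u,v,0.014)[:2] for u,v in c[:,0]]);rc=cv2.minAreaRect((P*1000).astype(np.float32)); print("board",rc)
W=cloud(b)
for th in (9.0,9.4):
    t=np.radians(th); X=np.array([np.cos(t),np.sin(t)]);Y=np.array([-np.sin(t),np.cos(t)])
    for n,r,z0,z1 in [("jawtop",(245,280,200,250),.06,.085),("pad",(310,325,200,235),.03,.065),("tail",(370,412,195,222),.03,.06),("high",(300,410,180,245),.13,.2)]:
        w=W[r[2]:r[3],r[0]:r[1]].reshape(-1,3); w=w[(w[:,2]>z0)&(w[:,2]<z1)]
        print(th,n,len(w),"x",np.round(np.percentile(w[:,:2]@X,[2,50,98]),4),"y",np.round(np.percentile(w[:,:2]@Y,[2,50,98]),4),w[:,2].max().round(3))
    print("board c",np.array(rc[0])/1000@X,np.array(rc[0])/1000@Y)
E
python3 clamp.py
```

```text
board ((476.0556945800781, -81.91593933105469), (117.76978302001953, 406.7291564941406), 9.381258964538574)
9.0 jawtop 103 x [0.4267 0.4564 0.488 ] y [0.0149 0.0213 0.0301] 0.077
9.0 pad 69 x [0.4401 0.4577 0.4744] y [-0.15   -0.1342 -0.1293] 0.063
9.0 tail 113 x [0.4543 0.4588 0.4632] y [-0.3714 -0.3269 -0.2827] 0.059
9.0 high 88 x [0.4479 0.4571 0.4671] y [-0.2282 -0.2175 -0.1794] 0.162
board c 0.4573801828631415 -0.15537893609717146
9.4 jawtop 103 x [0.4269 0.4565 0.4881] y [0.0115 0.0181 0.0271] 0.077
9.4 pad 69 x [0.4392 0.4567 0.4734] y [-0.1531 -0.1374 -0.1326] 0.063
9.4 tail 113 x [0.4522 0.4565 0.4612] y [-0.3746 -0.3301 -0.2859] 0.059
9.4 high 88 x [0.4464 0.4557 0.4655] y [-0.2314 -0.2207 -0.1826] 0.162
board c 0.456284296033004 -0.15856823973379908
```

```bash
R='[0.574,-0.51,0,0,0,0,100]'; python3 -m crank '[[0.574,-0.51,0,0,0,0,100],[0.574,-0.51,0,0,0,0,100],[0.574,-0.51,0,0,0,0,100],[0.574,-0.51,0,0,0,0,100],[0.574,-0.51,0,0,0,0,100],[0.574,-0.51,0,0,0,0,100],[0.574,-0.51,0,0,0,0,100],[0.574,-0.51,0,0,0,0,100],[0.574,-0.51,0,0,0,0,100],[0.574,-0.51,0,0,0,0,100]]' >/dev/null; python3 -m crank '[[0.574,-0.51,0,0,0,0,100],[0.574,-0.51,0,0,0,0,100],[0.574,-0.51,0,0,0,0,100],[0.574,-0.51,0,0,0,0,100],[0.574,-0.51,0,0,0,0,100],[0.574,-0.51,0,0,0,0,100],[0.574,-0.51,0,0,0,0,100],[0.574,-0.51,0,0,0,0,100],[0.574,-0.51,0,0,0,0,100],[0.574,-0.51,0,0,0,0,100]]'
```

```text
clock: 1.77
tool_pos: [0.5494, -0.097, 0.2531]
tcp_rot: [[0.91, 0.414, -0.001], [0.414, -0.91, -0.0], [-0.0, -0.0, -1.0]]
force: [0.2, -0.2, -0.6]
width: 0.0856
grasp_force: 0.0
```

```bash
python3 -m crank '[[0.264,-0.85,0,0,0,0,100],[0.264,-0.85,0,0,0,0,100],[0.264,-0.85,0,0,0,0,100],[0.264,-0.85,0,0,0,0,100],[0.264,-0.85,0,0,0,0,100],[0.264,-0.85,0,0,0,0,100],[0.264,-0.85,0,0,0,0,100],[0.264,-0.85,0,0,0,0,100],[0.264,-0.85,0,0,0,0,100],[0.264,-0.85,0,0,0,0,100],[0.264,-0.85,0,0,0,0,100],[0.264,-0.85,0,0,0,0,100]]'; python3 -m crank '[[0,0,0,0,0,-0.95,100],[0,0,0,0,0,-0.95,100],[0,0,0,0,0,-0.95,100],[0,0,0,0,0,-0.95,100],[0,0,0,0,0,-0.95,100],[0,0,0,0,0,-0.95,100],[0,0,0,0,0,-0.95,100],[0,0,0,0,0,-0.95,100],[0,0,0,0,0,0,100],[0,0,0,0,0,0,100]]'
```

```text
clock: 2.77
tool_pos: [0.495, 0.327, 0.253]
tcp_rot: [[0.91, 0.414, -0.0], [0.414, -0.91, -0.0], [-0.0, 0.0, -1.0]]
force: [1.6, -0.8, -0.9]
width: 0.0854
grasp_force: 0.0
clock: 3.6
tool_pos: [0.4957, 0.3251, 0.253]
tcp_rot: [[0.344, 0.939, -0.001], [0.939, -0.344, -0.0], [-0.0, -0.001, -1.0]]
force: [0.3, 0.1, -0.1]
width: 0.086
grasp_force: 0.0
```

Clamp: axis turned 9.4°, rod line at X=0.4565, jaw face at Y≈0.012, and 144 mm from pad to jaw, which fits a 129 mm box. A check of the box with the wrist camera comes next.

Run:
```python
from h import *
s=snap("wrist"); cv2.imwrite("pics/w1.png",s["image"]); W=cloud(s)
hsv=cv2.cvtColor(s["image"],cv2.COLOR_BGR2HSV)
m=(W[...,2]>.038)&(W[...,2]<.055)&(abs(W[...,0]-.495)<.1)&(abs(W[...,1]-.324)<.1)
p=W[m]; print(len(p),p[:,2].mean() if len(p) else 0)
rc=cv2.minAreaRect((p[:,:2]*1000).astype(np.float32)); print(rc, np.round(cv2.boxPoints(rc)))
```

```text
2178 0.045793901323619074
((495.00994873046875, 322.665283203125), (125.81803131103516, 63.9973030090332), 69.86978149414062) [[443. 275.]
 [503. 253.]
 [547. 371.]
 [487. 393.]]
```

View pics/w1.png

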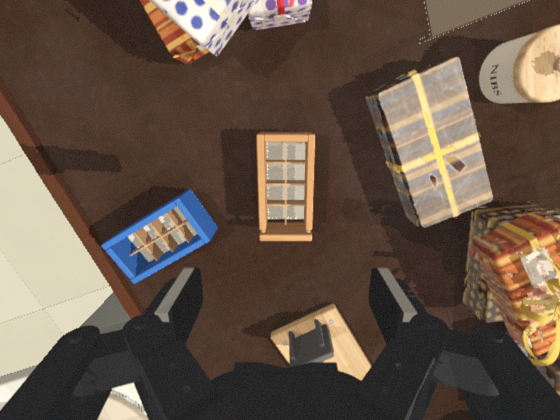

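Wrist view: the box is centred at (286,187) with its loose wall at (286,237), blue decoy left at (160,235). The measured size of 126×64 mm and the pose agree with the top view to within 2 mm, so I'll descend and grasp.

```bash
python3 -m crank '[[0,0,0.7,0,0,0,100],[0,0,0.7,0,0,0,100],[0,0,0.7,0,0,0,100],[0,0,0.7,0,0,0,100],[0,0,0.7,0,0,0,100],[0,0,0.7,0,0,0,100],[0,0,0.6,0,0,0,100],[0,0,0.4,0,0,0,100],[0,0,0.25,0,0,0,100],[0,0,0,0,0,0,100]]'; python3 -m crank '[[0,0,0,0,0,0,60],[0,0,0,0,0,0,60],[0,0,0,0,0,0,60],[0,0,0,0,0,0,60],[0,0,0,0,0,0,60],[0,0,0,0,0,0,60],[0,0,0,0,0,0,60],[0,0,0,0,0,0,60]]'
```

```text
clock: 4.48
tool_pos: [0.4948, 0.325, 0.0333]
tcp_rot: [[0.342, 0.94, -0.002], [0.94, -0.342, -0.002], [-0.003, -0.001, -1.0]]
force: [-0.9, 0.2, 0.4]
width: 0.0854
grasp_force: 0.0
clock: 5.15
tool_pos: [0.4962, 0.3257, 0.0366]
tcp_rot: [[0.342, 0.94, 0.001], [0.94, -0.342, 0.001], [0.002, 0.001, -1.0]]
force: [-2.0, 0.1, 8.7]
width: 0.0628
grasp_force: 67.4
```

```bash
python3 -m crank '[[0,0,-0.4,0,0,0,60],[0,0,-0.6,0,0,0,60],[0,0,-0.7,0,0,0,60],[0,0,-0.5,0,0,0,60],[0,0,-0.3,0,0,-0.8,60],[0,0,0,0,0,-0.8,60],[0,0,0,0,0,-0.8,60],[0,0,0,0,0,-0.8,60],[0,0,0,0,0,-0.8,60],[0,0,0,0,0,-0.9,60],[0,0,0,0,0,0,60]]'; python3 -m crank '[[-0.4,-0.2,0,0,0,0,60],[-0.7,-0.2,0,0,0,0,60],[-0.8,-0.2,0,0,0,0,60],[-0.8,-0.2,0,0,0,0,60],[-0.8,-0.2,0,0,0,0,60],[-0.8,-0.2,0,0,0,0,60],[-0.8,-0.2,0,0,0,0,60],[-0.8,-0.2,0,0,0,0,60],[-0.8,-0.2,0,0,0,0,60],[-0.6,-0.34,0,0,0,0,60],[0,0,0,0,0,0,60],[0,0,0,0,0,0,60]]'
cat > pos.py <<'E'
from h import *
s=telemetry.get_state();p=np.array(s["tool_pos"]);t=np.radians(9.4);X=np.array([np.cos(t),np.sin(t)]);Y=np.array([-np.sin(t),np.cos(t)])
print(s["clock"],"X",p[:2]@X,"Y",p[:2]@Y,"z",p[2],"yaw tool y",np.degrees(np.arctan2(s["tcp_rot"][1][1],s["tcp_rot"][0][1])),s["width"],np.round(s["force"],1),s["grasp_force"])
E
python3 pos.py
python3 - <<'E'
from h import *
s=snap("top"); W=cloud(s); sc=snap("scene")
import numpy as np
cv2.imwrite("pics/t2.png",cv2.resize(s["image"][180:260,240:420],None,fx=4,fy=4)); cv2.imwrite("pics/s2.png",cv2.resize(sc["image"][140:280,240:400],None,fx=4,fy=4,interpolation=cv2.INTER_CUBIC))
E
```

```text
clock: 6.07
tool_pos: [0.4958, 0.3248, 0.1354]
tcp_rot: [[-0.168, 0.986, 0.0], [0.986, 0.168, -0.0], [-0.0, 0.0, -1.0]]
force: [0.6, -0.0, -3.2]
width: 0.0631
grasp_force: 67.4
clock: 7.07
tool_pos: [0.4587, 0.0214, 0.1355]
tcp_rot: [[-0.158, 0.987, -0.0], [0.987, 0.158, -0.001], [-0.001, -0.0, -1.0]]
force: [0.4, -0.0, -3.0]
width: 0.063
grasp_force: 67.4
7.0667 X 0.4560705911399511 Y -0.053799041649675486 z 0.13551439473213647 yaw tool y 9.080634523665683 0.06300227348401065 [ 0.4 -0.  -3. ] 67.37821698188782
```

View pics/s2.png

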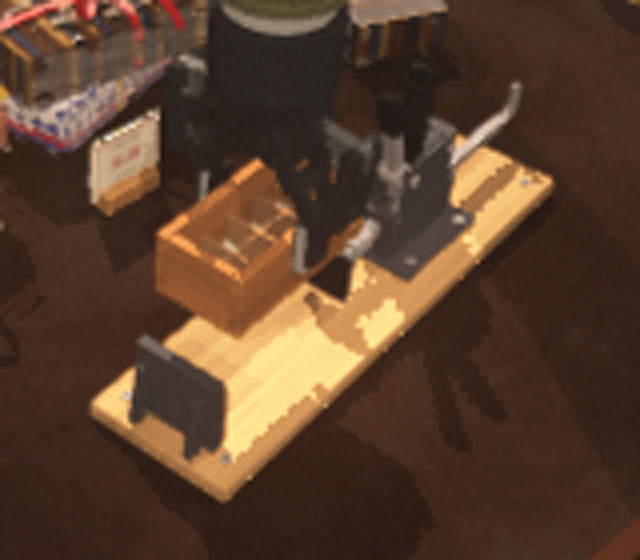

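The scene crop shows the box at (240,250) hovering above the board, in line between the jaw (180,395) and the pad (330,275). Now I'll lower it.

```bash
python3 -m crank '[[0,0,0.3,0,0,0,60],[0,0,0.5,0,0,0,60],[0,0,0.5,0,0,0,60],[0,0,0.4,0,0,0,60],[0,0,0.2,0,0,0,60],[0,0,0.1,0,0,0,60],[0,0,0.05,0,0,0,60],[0,0,0,0,0,0,60],[0,0,0,0,0,0,60]]'; python3 pos.py
```

```text
clock: 7.92
tool_pos: [0.4595, 0.0238, 0.0537]
tcp_rot: [[-0.165, 0.986, 0.001], [0.986, 0.165, 0.0], [0.0, 0.001, -1.0]]
force: [-0.1, 0.5, -3.2]
width: 0.063
grasp_force: 67.3
7.9167 X 0.4572586410639517 Y -0.05157881336486096 z 0.05365885173123228 yaw tool y 9.479663919660306 0.06301780448581815 [-0.1  0.5 -3.2] 67.28422522544861
```

```bash
python3 -m crank '[[0,0,0.05,0,0,0,60],[0,0,0.05,0,0,0,60],[0,0,0,0,0,0,60],[0,0,0,0,0,0,60]]'; python3 pos.py; python3 -m crank '[[0.04,0,-0.02,0,0,0,60],[0.04,0,0,0,0,0,60],[0,0,0,0,0,0,60],[0,0,0,0,0,0,60]]'; python3 pos.py
```

```text
clock: 8.25
tool_pos: [0.4597, 0.0233, 0.0505]
tcp_rot: [[-0.164, 0.986, 0.002], [0.986, 0.164, 0.0], [-0.0, 0.002, -1.0]]
force: [-1.8, 0.4, 15.6]
width: 0.0628
grasp_force: 69.7
8.25 X 0.4573095409736034 Y -0.05213323002620707 z 0.050508926409862404 yaw tool y 9.429636983019932 0.0627986565001479 [-1.8  0.4 15.6] 69.65250134468079
clock: 8.58
tool_pos: [0.4589, 0.0265, 0.0505]
tcp_rot: [[-0.164, 0.986, 0.001], [0.986, 0.164, 0.0], [-0.0, 0.001, -1.0]]
force: [-1.1, -0.5, 8.6]
width: 0.0629
grasp_force: 68.8
8.5833 X 0.45710612372363774 Y -0.048768587609001365 z 0.05052111794174311 yaw tool y 9.444918930612554 0.06291047271401813 [-1.1 -0.5  8.6] 68.8399887084961
```

```bash
python3 -m crank '[[0.03,0,-0.02,0,0,0,60],[0.03,0,0,0,0,0,60],[0,0,0,0,0,0,60],[0,0,0,0,0,0,60]]'; python3 pos.py
```

```text
clock: 8.92
tool_pos: [0.4585, 0.0276, 0.0509]
tcp_rot: [[-0.163, 0.987, -0.0], [0.987, 0.163, -0.002], [-0.002, -0.0, -1.0]]
force: [2.0, -6.3, 0.2]
width: 0.0631
grasp_force: 67.7
8.9167 X 0.456866320932291 Y -0.04760844616080291 z 0.05088267684191325 yaw tool y 9.381577530086648 0.06307032698200879 [ 2.  -6.3  0.2] 67.71912932395935
```

The box touches the jaw at 6 N. I'll release it, rise clear, and turn the gripper for the trigger.

```bash
python3 -m crank '[[-0.02,0,0.02,0,0,0,60],[0,0,0,0,0,0,100],[0,0,0,0,0,0,100],[0,0,0,0,0,0,100],[0,0,0,0,0,0,100],[0,0,0,0,0,0,100],[0,0,0,0,0,0,100]]'; python3 -m crank '[[0,0,-0.3,0,0,0,100],[0,0,-0.5,0,0,0,100],[0,0,-0.8,0,0,0,100],[0,0,-0.8,0,0,0,100],[0,0,-0.8,0,0,0,100],[0,0,-0.8,0,0,0,100],[0,0,-0.8,0,0,0,100],[0,0,-0.4,0,0,0,100]]'; python3 -m crank '[[-0.4,0,0,0,0,1,100],[-0.4,0,0,0,0,1,100],[-0.4,0,0,0,0,1,100],[-0.4,0,0,0,0,1,100],[-0.2,0,0,0,0,1,100],[0,0,0,0,0,1,100],[0,0,0,0,0,1,100],[0,0,0,0,0,1,100],[0,0,0,0,0,1,100],[0,0,0,0,0,1,100],[0,0,0,0,0,1,100]]'; python3 -m crank '[[0,0,0,0,0,1,100],[0,0,0,0,0,1,100],[0,0,0,0,0,1,100],[0,0,0,0,0,1,100],[0,0,0,0,0,0,100],[0,0,0,0,0,0,100]]'; python3 pos.py
python3 - <<'E'
from h import *
import pickle
w=snap("wrist");b=snap("top");a=snap("scene");pickle.dump((w,b,a),open("s3.pkl","wb"))
cv2.imwrite("pics/w3.png",w["image"])
t=np.radians(9.4);X=np.array([np.cos(t),np.sin(t)]);Y=np.array([-np.sin(t),np.cos(t)])
for n,s in(("w",w),("t",b),("s",a)):
    p=cloud(s).reshape(-1,3);p=np.c_[p[:,:2]@X,p[:,:2]@Y,p[:,2]]
    for nm,m in (("boxtop",(abs(p[:,0]-.4565)<.045)&(p[:,1]>-.135)&(p[:,1]<.009)&(p[:,2]>.05)&(p[:,2]<.068)),("high",(abs(p[:,0]-.4565)<.03)&(p[:,1]>-.27)&(p[:,1]<-.15)&(p[:,2]>.13)&(p[:,2]<.165)),("h130-145",(abs(p[:,0]-.4565)<.03)&(p[:,1]>-.27)&(p[:,1]<-.15)&(p[:,2]>.133)&(p[:,2]<.145))):
        q=p[m]
        if len(q)>3: print(n,nm,len(q),np.round(np.percentile(q,[2,50,98],axis=0),4).tolist(), cv2.minAreaRect((q[:,:2]*1000).astype(np.float32)))
E
```

```text
clock: 9.5
tool_pos: [0.4583, 0.0281, 0.05]
tcp_rot: [[-0.164, 0.986, -0.0], [0.986, 0.164, 0.0], [0.0, -0.0, -1.0]]
force: [0.1, 0.2, 0.5]
width: 0.0855
grasp_force: 0.0
clock: 10.17
tool_pos: [0.4589, 0.0283, 0.2613]
tcp_rot: [[-0.164, 0.986, 0.003], [0.986, 0.164, 0.0], [-0.0, 0.003, -1.0]]
force: [0.0, -0.4, 0.3]
width: 0.0853
grasp_force: 0.0
clock: 11.08
tool_pos: [0.4566, -0.0433, 0.258]
tcp_rot: [[0.837, 0.547, -0.0], [0.547, -0.837, -0.0], [-0.0, -0.0, -1.0]]
force: [-0.3, 1.1, 0.3]
width: 0.0853
grasp_force: 0.0
clock: 11.58
tool_pos: [0.4567, -0.0431, 0.258]
tcp_rot: [[0.986, 0.168, -0.0], [0.168, -0.986, -0.0], [-0.0, 0.0, -1.0]]
force: [0.4, 0.2, -0.4]
width: 0.0853
grasp_force: 0.0
11.5833 X 0.4435560488928474 Y -0.11713402159581862 z 0.25802852491139083 yaw tool y -80.33951167752726 0.0853208372939989 [ 0.4  0.2 -0.4] 0.0
w boxtop 2621 [[0.4259, -0.133, 0.051], [0.4597, -0.0511, 0.0602], [0.4888, 0.0082, 0.062]] ((456.9891052246094, -62.99409484863281), (143.97244262695312, 63.98963165283203), 89.9728012084961)
w high 1015 [[0.4483, -0.2301, 0.1316], [0.4594, -0.2199, 
[... 422 characters left out ...]
0.0661]] ((456.98095703125, -62.20233154296875), (64.83502197265625, 142.39950561523438), 0.029631048440933228)
s boxtop 463 [[0.423, -0.1331, 0.0504], [0.4519, -0.066, 0.0582], [0.4864, 0.0068, 0.0615]] ((455.05316162109375, -63.107566833496094), (143.76959228515625, 66.54037475585938), 89.65198516845703)
s high 133 [[0.4452, -0.228, 0.1312], [0.4532, -0.2189, 0.1453], [0.4645, -0.1806, 0.1569]] ((453.94781494140625, -205.11253356933594), (21.6595401763916, 49.829952239990234), 4.689743518829346)
s h130-145 57 [[0.445, -0.2275, 0.1332], [0.4523, -0.2186, 0.1385], [0.4645, -0.1825, 0.1448]] ((456.3712158203125, -206.50111389160156), (49.415645599365234, 20.908618927001953), 86.3885269165039)
```

View pics/w3.png

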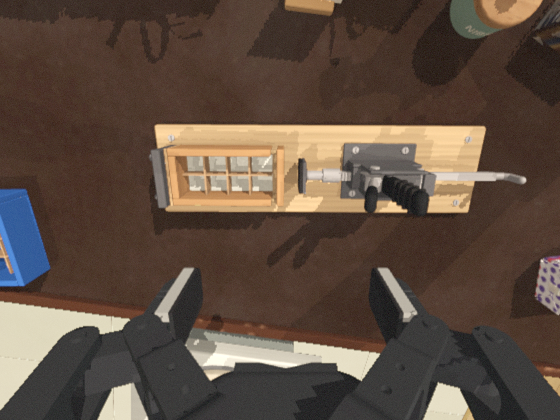

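The wrist view shows the box flat against the jaw (jaw at (160,177)). The loose wall at (280,177) faces the pad at (303,176), and the trigger and handle are at (370,195) and (412,195). Next I'll straddle the trigger and handle.

```bash
python3 -m crank '[[0.1,0.4,0,0,0,0,100],[0.1,0.6,0,0,0,0,100],[0.1,0.6,0,0,0,0,100],[0.04,0.5,0,0,0,0,100],[0,0.12,0,0,0,0,100],[0,0,0,0,0,0,100],[0,0,0,0,0,0,100]]' >/dev/null; python3 pos.py; python3 -m crank '[[0,0,0.4,0,0,0,100],[0,0,0.5,0,0,0,100],[0,0,0.5,0,0,0,100],[0,0,0.5,0,0,0,100],[0,0,0.5,0,0,0,100],[0,0,0.4,0,0,0,100],[0,0,0.3,0,0,0,100],[0,0,0,0,0,0,100],[0,0,0,0,0,0,100]]' ; python3 pos.py
```

```text
12.3167 X 0.45709783997246695 Y -0.20559281509592345 z 0.2578806084639462 yaw tool y -80.51946958182397 0.08542456942505582 [ 0.5  0.5 -0.4] 0.0
clock: 13.07
tool_pos: [0.4846, -0.1274, 0.1339]
tcp_rot: [[0.986, 0.166, -0.001], [0.166, -0.986, 0.001], [-0.001, -0.001, -1.0]]
force: [0.1, 0.3, 1.5]
width: 0.0855
grasp_force: 0.0
13.0667 X 0.45724618647960713 Y -0.20479856572359406 z 0.1338890736936592 yaw tool y -80.42573520124743 0.08551315092699463 [0.1 0.3 1.5] 0.0
```

```bash
python3 -m crank '[[0,0,0,0,0,0,75],[0,0,0,0,0,0,75],[0,0,0,0,0,0,75],[0,0,0,0,0,0,75],[0,0.1,0,0,0,0,75],[0,0.1,0,0,0,0,75],[0,0.1,0,0,0,0,75],[0,0,0,0,0,0,75]]';python3 -m crank '[[0,0.1,0,0,0,0,75],[0,0.1,0,0,0,0,75],[0,0,0,0,0,0,75],[0,0,0,0,0,0,75]]' ; python3 pos.py;python3 -m crank '[[0,0.1,0,0,0,0,75],[0,0.1,0,0,0,0,75],[0,0,0,0,0,0,75],[0,0,0,0,0,0,75]]' ; python3 pos.py
```

```text
clock: 13.73
tool_pos: [0.487, -0.141, 0.1342]
tcp_rot: [[0.987, 0.164, 0.0], [0.164, -0.987, 0.0], [0.0, -0.0, -1.0]]
force: [-0.2, 3.0, 2.8]
width: 0.0642
grasp_force: 1.8
clock: 14.07
tool_pos: [0.4881, -0.1475, 0.1341]
tcp_rot: [[0.986, 0.165, -0.0], [0.165, -0.986, 0.001], [-0.0, -0.001, -1.0]]
force: [-0.5, 5.9, 3.3]
width: 0.0643
grasp_force: 2.9
14.0667 X 0.45748112432167265 Y -0.22526200801532986 z 0.13409054736092627 yaw tool y -80.50523214213594 0.06434115674221358 [-0.5  5.9  3.3] 2.915543883573264
clock: 14.4
tool_pos: [0.4894, -0.1553, 0.1341]
tcp_rot: [[0.986, 0.165, -0.0], [0.165, -0.986, 0.001], [-0.0, -0.001, -1.0]]
force: [-1.4, 7.2, 5.1]
width: 0.0639
grasp_force: 3.5
14.4 X 0.45748344376903083 Y -0.23312445873300788 z 0.1341341614861324 yaw tool y -80.50225965485376 0.06385525553096907 [-1.4  7.2  5.1] 3.478264734148979
```

```bash
python3 -m crank '[[0,0.1,0,0,0,0,75],[0,0.1,0,0,0,0,75],[0,0,0,0,0,0,75],[0,0,0,0,0,0,75]]' >/dev/null; python3 pos.py;python3 -m crank '[[0,0.1,0,0,0,0,75],[0,0.05,0,0,0,0,75],[0,0,0,0,0,0,75],[0,0,0,0,0,0,75]]' >/dev/null; python3 pos.py
cat > rod.py <<'E'
from h import *
import sys
b=snap("top");a=snap("scene")
t=np.radians(9.4);X=np.array([np.cos(t),np.sin(t)]);Y=np.array([-np.sin(t),np.cos(t)])
for n,s in (("t",b),("s",a)):
    p=cloud(s).reshape(-1,3);p=np.c_[p[:,:2]@X,p[:,:2]@Y,p[:,2]]
    f=lambda y0,y1,z0,z1,dx:p[(abs(p[:,0]-.4565)<dx)&(p[:,1]>y0)&(p[:,1]<y1)&(p[:,2]>z0)&(p[:,2]<z1)]
    for nm,q in (("tail",f(-.4,-.3,.03,.07,.02)),("pad+sleeve",f(-.16,-.121,.03,.058,.02)),("box",f(-.15,.009,.052,.064,.04))):
        if len(q)>3: print(n,nm,len(q),np.round(np.percentile(q[:,1],[0,2,50,98,100]),4))
im=a["image"]; cv2.imwrite("pics/%s.png"%sys.argv[1],cv2.resize(im[150:270,260:390],None,fx=5,fy=5,interpolation=cv2.INTER_CUBIC))
E
python3 rod.py r1
```

```text
14.7333 X 0.4575739382214548 Y -0.23832058635900938 z 0.1341926865163434 yaw tool y -80.3676962548142 0.06438616474436241 [-3.1 16.5  9.9] 8.591379399877042
15.0667 X 0.4576613011542442 Y -0.2388623025795591 z 0.13399763665285527 yaw tool y -80.09257967837274 0.06406902970312015 [-5.3 36.4 15.9] 18.82204963127151
t pad+sleeve 74 [-0.16   -0.1588 -0.1359 -0.1269 -0.1266]
t box 364 [-0.1352 -0.1338 -0.061   0.0079  0.009 ]
s tail 74 [-0.3734 -0.3728 -0.3441 -0.304  -0.3006]
s pad+sleeve 84 [-0.1596 -0.1592 -0.1301 -0.1246 -0.124 ]
s box 424 [-0.135  -0.1317 -0.0659  0.0071  0.0087]
```

The first full stroke moved the pad about 6 mm. Now the next ones.

```bash
python3 -m crank '[[0,-0.3,0,0,0,0,75],[0,-0.3,0,0,0,0,75],[0,-0.3,0,0,0,0,75],[0,0,0,0,0,0,75],[0,0,0,0,0,0,75]]' >/dev/null; python3 pos.py; python3 -m crank '[[0,0.15,0,0,0,0,75],[0,0.15,0,0,0,0,75],[0,0.15,0,0,0,0,75],[0,0.15,0,0,0,0,75],[0,0.15,0,0,0,0,75],[0,0.02,0,0,0,0,75],[0,0,0,0,0,0,75],[0,0,0,0,0,0,75]]' >/dev/null; python3 pos.py; python3 rod.py r2; python3 -m crank '[[0,-0.25,0,0,0,0,75],[0,-0.25,0,0,0,0,75],[0,-0.27,0,0,0,0,75],[0,0,0,0,0,0,75],[0,0,0,0,0,0,75]]' >/dev/null; python3 pos.py; python3 -m crank '[[0,0.15,0,0,0,0,75],[0,0.15,0,0,0,0,75],[0,0.15,0,0,0,0,75],[0,0.15,0,0,0,0,75],[0,0.15,0,0,0,0,75],[0,0.02,0,0,0,0,75],[0,0,0,0,0,0,75],[0,0,0,0,0,0,75]]' >/dev/null; python3 pos.py; python3 rod.py r3
```

```text
15.5833 X 0.4575066041710579 Y -0.21219485101247298 z 0.13410317186671242 yaw tool y -80.50877128815775 0.06402246819829473 [ 0.7 -0.7 -0. ] 7.568421995785002e-06
16.25 X 0.4576563418930576 Y -0.238494340091879 z 0.13425548759838365 yaw tool y -80.34628313769771 0.06394169619214296 [-3.2 23.5 11.3] 11.852672186214477
t pad+sleeve 73 [-0.1594 -0.1587 -0.1424 -0.1219 -0.1213]
t box 365 [-0.1489 -0.127  -0.0635  0.0081  0.009 ]
s tail 66 [-0.3641 -0.3639 -0.3368 -0.3031 -0.3029]
s pad+sleeve 55 [-0.1595 -0.1572 -0.1448 -0.1212 -0.1211]
s box 419 [-0.1276 -0.1246 -0.0643  0.0073  0.0086]
16.7667 X 0.45747530197090125 Y -0.21230775203511315 z 0.13411582048513732 yaw tool y -80.51885268847145 0.06406991626952561 [-0.6  0.4  0. ] 0.230388049967587
17.4333 X 0.45769561754048776 Y -0.23847706025662768 z 0.13427596079519738 yaw tool y -80.33335454042556 0.06410488988190492 [-3.3 22.6 11.4] 11.404302588198334
t pad+sleeve 68 [-0.1594 -0.1585 -0.1438 -0.1221 -0.1211]
t box 365 [-0.1496 -0.1223 -0.0609  0.0079  0.0089]
s tail 62 [-0.3589 -0.3578 -0.3341 -0.3023 -0.3021]
s pad+sleeve 53 [-0.1598 -0.1593 -0.1473 -0.1216 -0.1213]
s box 404 [-0.1237 -0.1198 -0.0624  0.0071  0.0084]
```

View pics/r3.png

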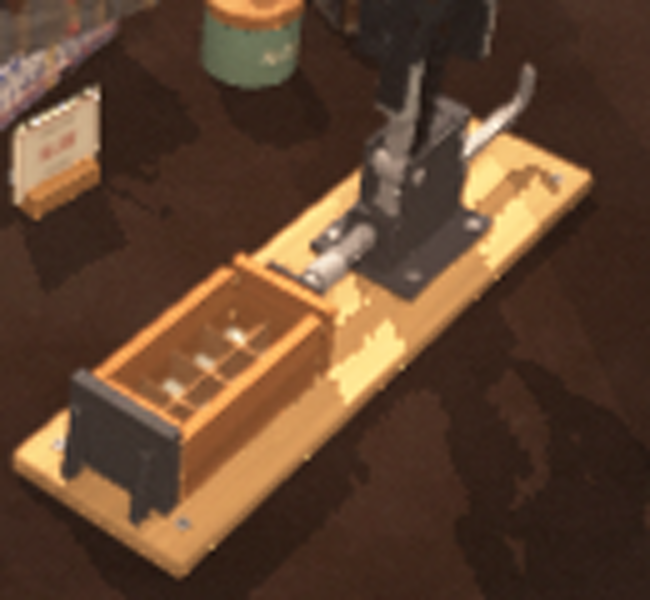

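The scene crop shows the pad at (300,275) now close to the loose wall, which still stands off. The box is against the jaw. Stroke four.

```bash
python3 -m crank '[[0,-0.25,0,0,0,0,75],[0,-0.25,0,0,0,0,75],[0,-0.27,0,0,0,0,75],[0,0,0,0,0,0,75],[0,0,0,0,0,0,75]]' >/dev/null; python3 pos.py; python3 -m crank '[[0,0.15,0,0,0,0,75],[0,0.15,0,0,0,0,75],[0,0.15,0,0,0,0,75],[0,0.15,0,0,0,0,75],[0,0.15,0,0,0,0,75],[0,0.02,0,0,0,0,75],[0,0,0,0,0,0,75],[0,0,0,0,0,0,75]]' >/dev/null; python3 pos.py
cat > tail.py <<'E'
from h import *
import pickle
t=np.radians(9.4);X=np.array([np.cos(t),np.sin(t)]);Y=np.array([-np.sin(t),np.cos(t)])
def tail(s):
    p=cloud(s).reshape(-1,3);p=np.c_[p[:,:2]@X,p[:,:2]@Y,p[:,2]]
    q=p[(abs(p[:,0]-.4565)<.02)&(p[:,1]>-.4)&(p[:,1]<-.3)&(p[:,2]>.03)&(p[:,2]<.08)]
    e=p[(abs(p[:,0]-.4565)<.04)&(p[:,1]>-.135)&(p[:,1]<-.10)&(p[:,2]>.056)&(p[:,2]<.064)&(abs(p[:,0]-.4565)>.02)]
    return np.sort(q[:,1])[:6].round(4) if len(q) else None, np.round(np.percentile(e[:,1],[0,3,10]),4)
print("start",tail(pickle.load(open("s0.pkl","rb"))[0])); print("placed",tail(pickle.load(open("s3.pkl","rb"))[2]))
for i in range(2): print("now",tail(snap("scene")))
E
python3 tail.py; python3 rod.py r4
```

```text
17.95 X 0.4575032936417321 Y -0.21219804590304941 z 0.1341164954237458 yaw tool y -80.5073171368853 0.06397233963859714 [-1.3  0.1  1. ] 0.00022917208184480842
18.6167 X 0.45772116161208065 Y -0.23848761595580237 z 0.13431465625710734 yaw tool y -80.33116081654232 0.06379158902143148 [-3.8 22.7 12.3] 11.349106749985367
t pad+sleeve 70 [-0.1594 -0.159  -0.1414 -0.1223 -0.1216]
t box 364 [-0.136  -0.1173 -0.0651  0.0082  0.009 ]
s tail 57 [-0.3528 -0.3524 -0.3316 -0.3014 -0.3006]
s pad+sleeve 49 [-0.1591 -0.1584 -0.1419 -0.1307 -0.1291]
s box 395 [-0.1175 -0.1149 -0.0597  0.0072  0.0086]Traceback (most recent call last):
  File "tail.py", line 9, in <module>
    print("start",tail(pickle.load(open("s0.pkl","rb"))[0])); print("placed",tail(pickle.load(open("s3.pkl","rb"))[2]))
                  ~~~~^^^^^^^^^^^^^^^^^^^^^^^^^^^^^^^^^^^^^
  File "tail.py", line 8, in tail
    return np.sort(q[:,1])[:6].round(4) if len(q) else None, np.round(np.percentile(e[:,1],[0,3,10]),4)
                                                                      ~~~~~~~~~~~~~^^^^^^^^^^^^^^^^^
    return _quantile_unchecked(
        a, q, axis, out, overwrite_input, method, keepdims, weights)
    return _ureduce(a,
                    func=_quantile_ureduce_func,
    ...<5 lines>...
                    overwrite_input=overwrite_input,
                    method=method)
    r = func(a, **kwargs)
    result = _quantile(arr,
                       quantiles=q,
    ...<2 lines>...
                       out=out,
                       weights=wgt)
    slices_having_nans = np.isnan(arr[-1, ...])
                                  ~~~^^^^^^^^^
IndexError: index -1 is out of bounds for axis 0 with size 0
```

View pics/r4.png

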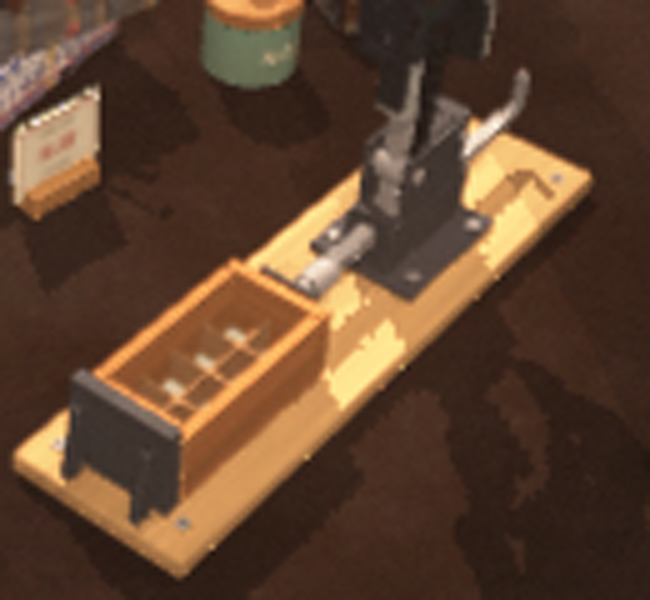

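The wall now looks home, with its gap closed at (280,290), and the pad is only lightly pressed in. One more stroke should bring it to about half-way.

```bash
python3 -m crank '[[0,-0.25,0,0,0,0,75],[0,-0.25,0,0,0,0,75],[0,-0.27,0,0,0,0,75],[0,0,0,0,0,0,75],[0,0,0,0,0,0,75]]' >/dev/null; python3 pos.py; python3 -m crank '[[0,0.15,0,0,0,0,75],[0,0.15,0,0,0,0,75],[0,0.15,0,0,0,0,75],[0,0.15,0,0,0,0,75],[0,0.15,0,0,0,0,75],[0,0.02,0,0,0,0,75],[0,0,0,0,0,0,75],[0,0,0,0,0,0,75]]' >/dev/null; python3 pos.py; python3 rod.py r5
python3 - <<'E'
import cv2,numpy as np
a,b=[cv2.imread(f"pics/r{i}.png")[180:420,200:560] for i in (4,5)]
cv2.imwrite("pics/cmp.png",cv2.resize(np.hstack([a,b]),None,fx=1.1,fy=1.1))
E
```

```text
19.1333 X 0.45749300035103174 Y -0.21221735383240586 z 0.13410164130253813 yaw tool y -80.51110792907056 0.06407309421069073 [ 0.2 -0.1 -0.2] 0.0010744983501354
19.8 X 0.4577235853609263 Y -0.2384743940759258 z 0.13434471306050166 yaw tool y -80.33225368799148 0.0638639717054652 [-3.4 22.4 13.1] 11.264671033713967
t pad+sleeve 69 [-0.1593 -0.1582 -0.1388 -0.1218 -0.1212]
t box 369 [-0.1469 -0.1205 -0.0606  0.0081  0.0089]
s tail 51 [-0.3457 -0.3443 -0.3305 -0.3019 -0.3009]
s pad+sleeve 49 [-0.1599 -0.1591 -0.1415 -0.1281 -0.1265]
s box 394 [-0.1192 -0.1138 -0.0621  0.007   0.0086]
```

View pics/cmp.png

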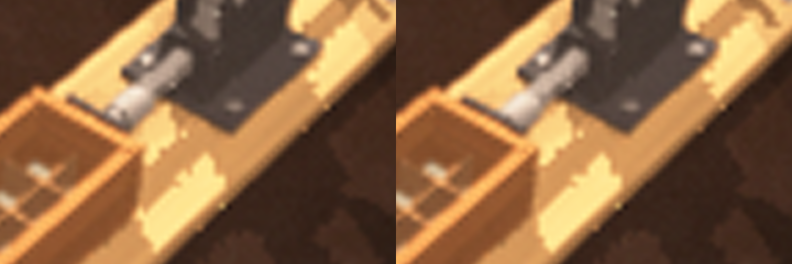

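The two crops (stroke 4 left, 5 right) show the wall and pad unmoved while the rod advanced 7 mm. That means the wall is home and the pad is pressed in by about 9 mm, and the trigger is still held at about 22 N.

```bash
python3 -c "
from workcell import bot
print(bot.job_done())"
```

```text
the job is handed in; nothing more can be done
None
```

I handed the job in at about 20 s with the box let go against the fixed jaw, its end wall pushed home by five strokes, the sprung pad an estimated 9 mm in (half-way), and the gripper still holding the trigger squeezed; no verdict came back.

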